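Unlatch a drum sander's sprung dust hood and hold it at the service line

ROBOT

A 6-joint arm with a two-finger parallel gripper is mounted at the origin on the work surface. World frame = base frame: x ahead of the robot, y to its left, z up, the work surface at z = 0. Lengths are in m, angles in rad, forces in N, time in s.
With the tool pointing down it reaches from about 0.225 to 0.875 m from the base axis. Payload 3.4 kg.
Tool frame: the origin (TCP) lies at the very end of the fingers, on their centre line; the grasp point (between the pads) lies behind it (manip.tcp_to_grasp is the z of the grasp point in the tool frame, in m); z points along the fingers, y is the direction in which the jaws open and shut (so a half turn about z gives the same grasp; the last joint's range is limited). The gripper opens to 85 mm and grips with 20 to 120 N. Pads are 22 mm wide; open, the fingers measure 114 mm over their backs; the gripper's body (76 mm by 85 mm) begins 54 mm behind the grasp point. The pads swing forward as they close: fully open they stand 13 mm farther back than shut.
Start: joints at [1.1, 0.276, 1.505, -0, 1.361, -0.121], TCP at [0.197, 0.54, 0.231] pointing down, gripper open.
Joint ranges: [-2.89, 2.89], [-0.75, 2.08], [0.22, 2.7], [-1.18, 4.32], [0.11, 2.71], [-2.7, 2.7]. Speed limits (rad/s): [2.57, 2.57, 3.14, 3.14, 3.14, 3.14].

INTERFACE

Orientations are given as a unit quaternion [w, x, y, z].
In Python, from rig import manip, eyes gives the robot as it stands.
- The arm moves only by the tool servo_tool, never from a script. Its argument "increments" is a list of rows, each an object with "slide": the shift along the tool's x, y, z in m, a list of three; "spin": the turn about the tool's z in degrees. A call has 1 to 8 rows; each row shifts and turns the commanded pose from where the row before left it, along the tool's axes as they then stand; what a row does not reach is not made up. A row lasts 1/10 s, in which the tool goes at most 50 mm and 8.59 degrees, less where a joint would pass 70% of its speed; a pose out of reach is approached as far as the arm can. A call is refused whole if a number of a shift passes 0.05 or a number of a turn 8.59, either way. A call with a gripper value outside its range is refused whole. "hand" is the opening, from 0 (shut) to 1 (fully open), set as the call begins (left out, the last holds). The fingers move at their own pace and stop on an object; "newtons" is the grip in N (left out, the last holds). Time passes only in rows, so rows that do not move let the fingers close. It gives the time, the measured TCP pose, the force and the opening at its end, in the units of the state.
- manip.get_state(): the state, without advancing time (a new reading comes with each control period).
- eyes.get_image(name): name is "side" or "top"; returns the picture (384x512x3 uint8, blue, green, red); there is no depth.
- eyes.calibration(name): a dict with "fx", "fy", "cx", "cy" (pixels), "rvec" (rotation vector, rad) and "tvec" (3), from world to camera coordinates, as OpenCV has them. Camera axes: x right, y down, z forward; pixel columns grow to the right and rows downward; lengths in m; the calibration is good to about 2 mm. A picture is of the moment at which its call begins. calibration takes no time and is no camera call.
- manip.sign_off(): hands the job in, once; it reports no verdict.
The state is a dict: "clock": time; "qpos": joint angles; "qd": joint speeds; "effort": joint torques, N m; "position": TCP position; "ee_rot": TCP orientation; "contact_force": force on the tool from outside, world axes, zero at the start; "moment": the same for the moment, N m; "width": finger opening in m.
Only numpy, scipy, OpenCV 4.12 (cv2) and the standard library are available. Lean on these libraries where they do the work, as an engineer would, in place of code of your own. Each camera call takes 0.05 s, during which the arm holds its last target.

TASK

The abrasive strip of the bench drum sander is to be changed. First turn the wing latch beside the hood until its tongue points straight along the scribed line on the bracket, towards the infeed side, then take the hood by its bow handle, lift it against its spring until the hinge pointer stands on the long 40-degree line of the quadrant, and finish still holding it there by the handle, steady, so that your mate can reach the drum. Leave the other things on the bench where they lie.

Things in the scene. Friction and masses are not known exactly. Their poses are not given: they have to be found in the camera images.
- machine: bench drum sander with a grey body, 0.47 m wide over the base (y), 0.40 m deep (x), fixed to the bench; a drive housing (230 mm high) and motor on its +y side, an outboard bearing bracket (145 mm high) on its -y side, a conveyor belt (top at 90 mm) between. Origin: on the bench under the middle of the conveyor; x points from the infeed side (where the robot is) to the hinge side, y along the drum towards the motor, z up.
- latch (a joint): wing latch on top of the outboard bracket, upright pivot; rad. 0: tongue points to machine +y, square over the hood's keeper tab, and really bars the hood (it does so up to about 1.15). Grows anticlockwise seen from above. pi/2 (1.571): tongue points to machine -x, straight along the scribed line. Turns from -0.05 to 2.1 and stays where it is left; stiff, about 0.05 N m.
- latch_grip (a point): point on the latch's pivot axis inside its black wing, 177.5 mm above the bench. The wing is an upright plate 48 mm long, 10 mm thick, from 160 to 189 mm above the bench, in line with the steel tongue below it (tongue 14 mm wide, 45 mm long from the pivot, 154 to 160 mm above the bench; it also reaches 7 mm behind the pivot). The point's x axis points along the tongue, z up. The pivot stands 50 mm outside the hood's side wall.
- latch_mark (a point): outer end of the dark scribed line on the bracket's top face, 46 mm from the latch pivot towards machine -x
- hood (a joint): sheet-metal dust hood over the drum, hinged along its far lower edge; rad, 0 shut, grows as the front is lifted, stop at 1.3; 40 degrees is 0.698. A spring and its weight pull it shut: it falls shut when let go; lifting at the handle takes about 5 to 7 N at first and 6 to 9 N at 40 degrees.
- hood_hinge (a point): middle of the hood's hinge axis (which runs along machine y), 175 mm above the bench, 105 mm from the machine origin towards machine +x
- bow_handle (a point): steel bow handle on the front of the hood: a round bar 12 mm thick and 100 mm long along machine y. The point is the middle of the bar; with the hood shut it is 165 mm above the bench, 215 mm in front of (machine -x) and 10 mm below the hinge axis, and 45 mm clear in front of the hood's front wall (bar axis to wall). Its axes turn with the hood; with the hood shut they are parallel to the machine's: y along the bar, x towards the hood.
- pointer_tip (a point): tip of the black pointer that turns with the hood on the end of the hinge pin, outboard (-y) side, 96 mm from the hinge axis
- service_line (a point): point on the long 40-degree line of the quadrant, 85 mm from the hinge axis; with the hood at 40 degrees the pointer lies over it
- strip_roll: bystander: roll of brown abrasive strip lying flat, 96 mm across, 40 mm high; origin under its centre
- f_clamp: bystander: F-clamp lying flat, about 300 by 130 mm, 26 mm high; origin on the bench under the middle of its bar
- caliper: bystander: caliper lying flat, 200 mm long, 15 mm high; origin under the middle of its beam

How it is judged:
By the outcome, as a careful person would: the job done as asked, in the order asked, and still so for the second after the job is handed in, while the arm keeps its last pose, push and grip.
It also fails if it takes over 51 s, if anything falls off the work surface, if the arm or the gripper's body presses on something with over 40 N, if the wrist force passes 120 N, or if a joint passes its speed limit or range.

## Working session

There is one attempt and no reset: what is moved stays moved. The work goes in short steps, Python scripts to look and compute and a tool call to move; the robot and the scene stay as the last step left them, time stands still between calls to the robot, and variables do not carry over. Pictures are saved under pics/ and viewed, and the job is handed in when it is done.

Besides the shell and the picture viewer there is one more tool, called after "Emit:" in YAML: its name, and indented under it one key for each argument. servo_tool: Moves the arm, as the interface text tells. Its arguments: {"type":"object","properties":{"increments":{"type":"array","items":{"type":"object","properties":{"slide":{"type":"array","items":{"type":"number"}},"spin":{"type":"number"}}}},"hand":{"type":"number"},"newtons":{"type":"number"}},"required":["increments"]}

```bash
ls; mkdir -p pics
python3 - <<'E'
from rig import manip, eyes
import cv2
print(manip.get_state(), manip.tcp_to_grasp)
for n in ("side","top"):
    cv2.imwrite(f"pics/{n}0.png",eyes.get_image(n)); print(eyes.calibration(n))
E
```

```text
pics
{'clock': 0.0, 'qpos': array([ 1.10002714e+00,  2.76607922e-01,  1.50615707e+00,  1.48044702e-05,
        1.36069188e+00, -1.20993126e-01]), 'qd': array([-0.00037926,  0.00031536,  0.00193473,  0.00035308,  0.00063662,
        0.00019774]), 'effort': array([-4.07856969e-04, -4.16768610e+01, -2.45810813e+01, -3.76528760e-04,
        1.09673876e-02, -1.78997971e-05]), 'position': array([0.19679668, 0.53970347, 0.2304228 ]), 'ee_rot': array([-2.78710078e-04,  1.73999327e-01,  9.84745330e-01, -8.89492994e-04]), 'contact_force': array([ 0.03033461,  0.14798175, -0.83743823]), 'moment': array([-0.02816505, -0.0495326 , -0.02904529]), 'width': 0.08538583032322983} -0.0187
{'fx': 395.8864109599363, 'fy': 395.8864109599363, 'cx': 259.5237516488998, 'cy': 196.1415948073754, 'rvec': array([ 2.1216042 , -0.37669621,  0.18235498]), 'tvec': array([-0.51241629,  0.17143096,  1.21926793])}
{'fx': 383.0412187251356, 'fy': 383.0412187251356, 'cx': 262.65241485046994, 'cy': 193.80224604279974, 'rvec': array([ 2.12141771, -2.10615938,  0.22483244]), 'tvec': array([-0.08861588,  0.53360343,  1.27492625])}
```

View pics/side0.png

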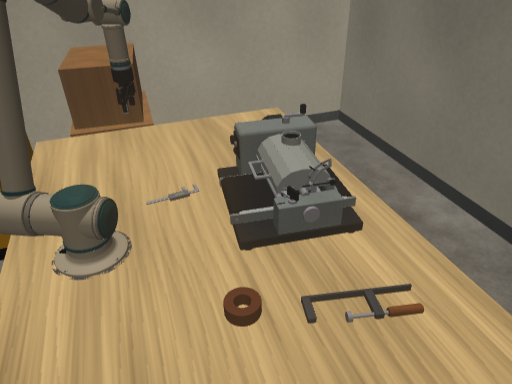

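View pics/top0.png

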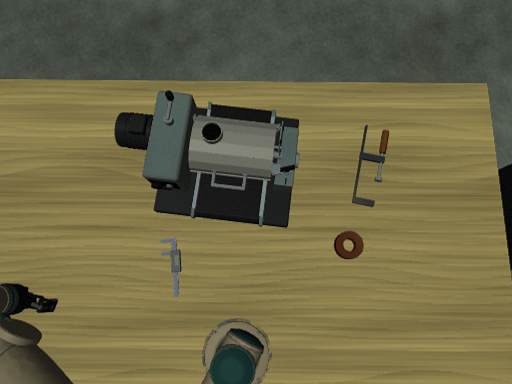

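Run:
```python
import cv2
a=cv2.imread("pics/side0.png");b=cv2.imread("pics/top0.png")
cv2.imwrite("pics/side0z.png",cv2.resize(a[130:280,180:380],None,fx=4,fy=4,interpolation=2))
cv2.imwrite("pics/top0z.png",cv2.resize(b[80:230,200:400],None,fx=4,fy=4,interpolation=2))
```

```text
(no output)
```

View pics/side0z.png

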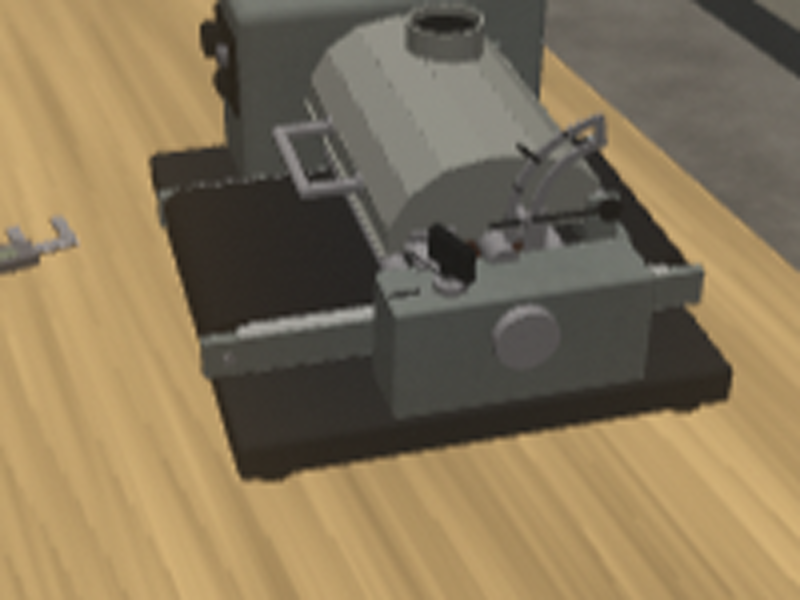

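View pics/top0z.png

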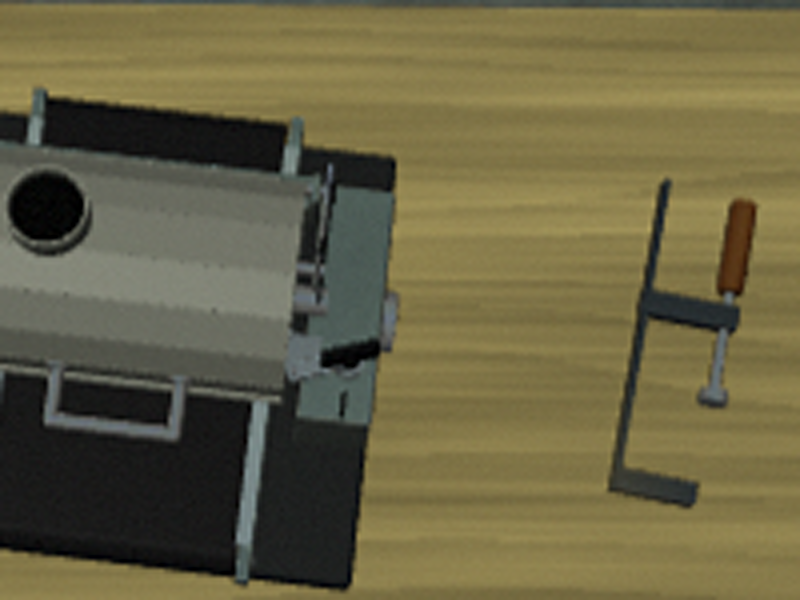

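Run:
```python
import cv2
a=cv2.imread("pics/side0.png");b=cv2.imread("pics/top0.png")
def z(im,x,y,w,h,f,n):
    o=cv2.resize(im[y:y+h,x:x+w],None,fx=f,fy=f,interpolation=2)
    for i in range(0,w,5): 
        cv2.line(o,(i*f,0),(i*f,5 if i%10 else 10),(0,0,255),1)
        if i%10==0: cv2.putText(o,str(x+i),(i*f,20),0,.35,(0,255,255),1)
    for i in range(0,h,5):
        cv2.line(o,(0,i*f),(5,i*f),(0,0,255),1)
        if i%10==0: cv2.putText(o,str(y+i),(8,i*f+4),0,.35,(0,255,255),1)
    cv2.imwrite(n,o)
z(a,240,150,100,60,8,"pics/s1.png")
z(b,205,140,100,60,8,"pics/t1.png")
```

```text
(no output)
```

View pics/s1.png

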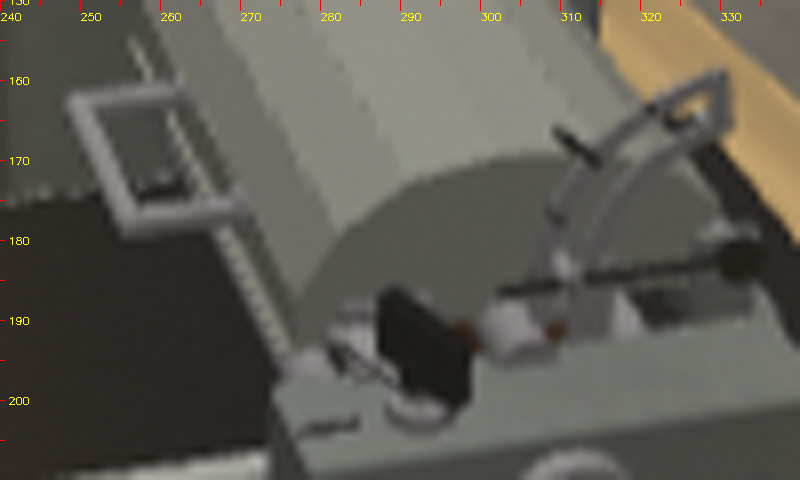

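View pics/t1.png

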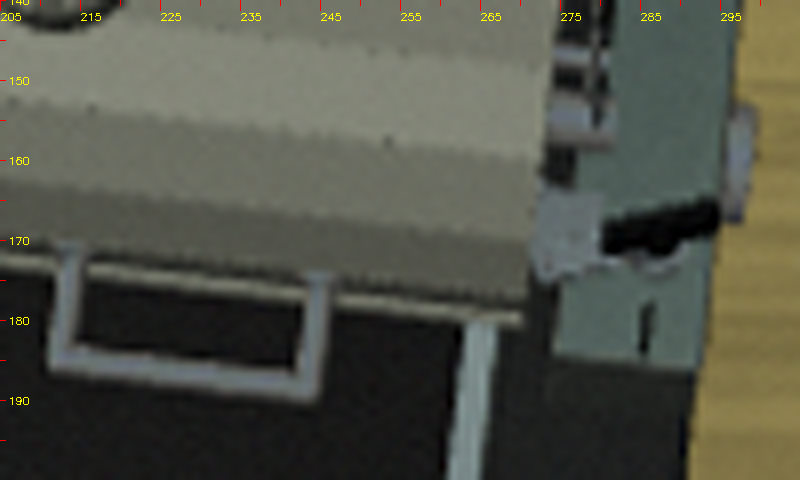

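```bash
cat > h.py <<'E'
import numpy as np,cv2
from rig import eyes
from scipy.optimize import least_squares
C={n:eyes.calibration(n) for n in("side","top")}
def proj(n,P):
    c=C[n];K=np.array([[c['fx'],0,c['cx']],[0,c['fy'],c['cy']],[0,0,1]])
    return cv2.projectPoints(np.atleast_2d(np.array(P,float)),np.array(c['rvec']),np.array(c['tvec']),K,None)[0][:,0]
def ray(n,uv):
    c=C[n];R=cv2.Rodrigues(np.array(c['rvec']))[0]
    d=R.T@np.array([(uv[0]-c['cx'])/c['fx'],(uv[1]-c['cy'])/c['fy'],1]);o=-R.T@np.array(c['tvec']);return o,d
def atz(n,uv,z):
    o,d=ray(n,uv);return o+d*(z-o[2])/d[2]
def tri(s,t):
    r=least_squares(lambda p:np.r_[proj("side",p)[0]-s,proj("top",p)[0]-t],[.6,0,.1]);return r.x,np.sqrt(2*r.cost)
E
python3 - <<'E'
from h import *
np.set_printoptions(precision=4,suppress=True)
for n in C: print(n,ray(n,(0,0))[0])
off=lambda s,t:((np.array([(s[0]+.5)/8-.5+240,(s[1]+.5)/8-.5+150])),np.array([(t[0]+.5)/8-.5+205,(t[1]+.5)/8-.5+140]))
for k,s,t,z in (("A",(80,102),(62,358),.165),("B",(130,222),(310,385),.165),("wing",(424,346),(660,228),.1775),("mark",(300,433),(643,353),.145),("markin",(358,422),(648,307),.145)):
    a,b=off(s,t);print(k,a,b,*tri(a,b),atz("side",a,z),atz("top",b,z))
E
```

```text
side [ 0.1827 -1.0497  0.802 ]
top [ 0.2597 -0.0802  1.358 ]
A [249.5625 162.3125] [212.3125 184.3125] [0.5395 0.0765 0.1682] 0.3426240486329554 [0.5404 0.0821 0.165 ] [0.541  0.0768 0.165 ]
B [255.8125 177.3125] [243.3125 187.6875] [ 0.5285 -0.0222  0.1663] 0.8480229220405784 [ 0.5272 -0.0203  0.165 ] [ 0.5307 -0.0225  0.165 ]
wing [292.5625 192.8125] [287.0625 168.0625] [ 0.5927 -0.1616  0.1763] 0.37895204055822884 [ 0.5911 -0.1635  0.1775] [ 0.5933 -0.1618  0.1775]
mark [277.0625 203.6875] [284.9375 183.6875] [ 0.5474 -0.1563  0.1458] 0.8601348648915031 [ 0.546  -0.1554  0.145 ] [ 0.5496 -0.1568  0.145 ]
markin [284.3125 202.3125] [285.5625 177.9375] [ 0.5681 -0.1587  0.1468] 0.1897658708900257 [ 0.5687 -0.1564  0.145 ] [ 0.569  -0.1589  0.145 ]
```

Run:
```python
from h import *
np.set_printoptions(precision=4,suppress=True)
S=lambda s:np.array([(s[0]+.5)/8-.5+240,(s[1]+.5)/8-.5+150])
T=lambda t:np.array([(t[0]+.5)/8-.5+205,(t[1]+.5)/8-.5+140])
# yaw from hood front rim
for z in(.12,.15,.165):
  d=atz("top",T((0,258)),z)-atz("top",T((520,320)),z); print("yaw rim",z,np.arctan2(-d[0],d[1]),np.linalg.norm(d))
# wing silhouette fit
ims={n:cv2.imread(f"pics/{n}0.png").max(axis=2).astype(float) for n in C}
box={"side":(284,184,302,204),"top":(278,160,297,175)}
obs={n:(ims[n][b[1]:b[3],b[0]:b[2]]<60) for n,b in box.items()}
for n in obs: print(n,obs[n].sum());print("\n".join("".join("#" if v else "." for v in r) for r in obs[n]))
def mask(n,p):
    x,y,a=p;c,s=np.cos(a),np.sin(a);P=[]
    for l in(-.024,.024):
        for w in(-.005,.005):
            for z in(.160,.189):P.append((x+l*c-w*s,y+l*s+w*c,z))
    uv=proj(n,P);b=box[n];F=8
    h=cv2.convexHull(((uv-[b[0],b[1]]+.5)*F).astype(np.float32)).astype(np.int32)
    m=np.zeros(((b[3]-b[1])*F,(b[2]-b[0])*F),np.uint8);cv2.fillConvexPoly(m,h,1)
    return cv2.resize(m.astype(float),None,fx=1/F,fy=1/F,interpolation=cv2.INTER_AREA)
from scipy.optimize import minimize
def cost(p,ns=("side","top")):return sum(abs(mask(n,p)-obs[n]).sum() for n in ns)
for ns in(("side","top"),("top",),("side",)):
  best=min((minimize(cost,[.5927,-.1616,np.radians(a)],args=(ns,),method="Nelder-Mead",options=dict(initial_simplex=[[.5927,-.1616,np.radians(a)],[.598,-.1616,np.radians(a)],[.5927,-.156,np.radians(a)],[.5927,-.1616,np.radians(a+10)]])) for a in(80,90,100,110,120)),key=lambda r:r.fun)
  print(ns,best.x[:2],np.degrees(best.x[2]),best.fun)
# hood profile on side wall plane
psi=-.113;X=np.array([np.cos(psi),np.sin(psi),0]);Y=np.array([-np.sin(psi),np.cos(psi),0])
piv=np.array([.593,-.1617,0]);hinge=None
bar=np.array([.534,.0272,0]);org=bar+.110*X
for s in((300,330),(335,240),(390,195),(450,165),(520,155),(600,160),(680,180),(740,220)):
    o,d=ray("side",S(s));t=((piv+.05*Y-o)@Y)/(d@Y);q=o+d*t;print(s,"x_m",(q-org)@X,"z",q[2])
print("piv x_m",(piv-org)@X,"y from bar",(piv-org)@Y)
for nm,s in(("tip",(500,291)),("hub",(740,258))):
    pass
```

```text
yaw rim 0.12 -0.11432497227684628 0.21868270286591562
yaw rim 0.15 -0.11432497227684675 0.21338339345277935
yaw rim 0.165 -0.11432497227684651 0.21073373874621112
side 126
..................
..................
....###...........
...#####..........
...######.........
...########.......
...#########......
...############...
...#############..
...#############..
....###########...
.....##########...
......#########...
......#########...
......#########...
.......#..#####...
............##....
............#.....
..................
..................
top 79
...................
...................
...................
...................
...................
............#####..
.......##########..
...################
..###############..
..##############...
..##########.......
..#########........
...................
...................
...................
('side', 'top') [ 0.5929 -0.1608] 102.30787830636551 38.796875
('top',) [ 0.5939 -0.1622] 103.43268493715395 14.125
('side',) [ 0.5921 -0.1606] 100.33589186653295 20.34375
(300, 330) x_m -0.06421175730365274 z 0.15768523583995353
(335, 240) x_m -0.05099565864169665 z 0.1954014206942516
(390, 195) x_m -0.02999810532633683 z 0.21170355273068087
(450, 165) x_m -0.00700352787240696 z 0.22118698000624348
(520, 155) x_m 0.020296407812197794 z 0.2215402405261514
(600, 160) x_m 0.05222200318096264 z 0.2148314195774278
(680, 180) x_m 0.08518379405088781 z 0.2014008702510237
(740, 220) x_m 0.11140585475934703 z 0.1798673537939649
piv x_m -0.030075983058835385 y from bar -0.18104243015378582
```

Emit:
servo_tool:
  increments:
    - {"slide":[0,0,-0.045]}
    - {"slide":[0,0,-0.045]}
    - {"slide":[0,0,-0.04]}
    - {"slide":[-0.036,-0.0307,0]}
    - {"slide":[-0.036,-0.0307,0]}
    - {"slide":[-0.036,-0.0307,0]}
    - {"slide":[-0.036,-0.0307,0]}
    - {"slide":[-0.036,-0.0307,0]}
  hand: 0.5

```text
$.increments[0]: bad value
```

Emit:
servo_tool:
  increments:
    - {"slide":[-0.036,-0.0307,0]}
    - {"slide":[-0.036,-0.0307,0]}
    - {"slide":[-0.036,-0.0307,0]}
    - {"slide":[-0.036,-0.0307,0]}
    - {"slide":[-0.036,-0.0307,0]}
    - {"slide":[-0.036,-0.0307,0]}
    - {"slide":[-0.036,-0.0307,0]}
    - {"slide":[0,0,0]}

```text
$.increments[0]: bad value
```

Emit:
servo_tool:
  increments:
    - {"slide":[-0.036,-0.0307,0]}
    - {"slide":[-0.036,-0.0307,0]}
    - {"slide":[-0.036,-0.0307,0]}
    - {"slide":[-0.036,-0.0307,0]}
    - {"slide":[-0.036,-0.0307,0]}
    - {"slide":[0,0,0]}

```text
$.increments[0]: bad value
```

Emit:
servo_tool:
  increments:
    - {"spin":8.2}
    - {"spin":8.2}
    - {"spin":8.2}
    - {"spin":8.2}
    - {"spin":8.2}
    - {"spin":8.2}
    - {"spin":8.2}
    - {"spin":0}

```text
$.increments[0]: bad value
```

Both fields appear to be required in each row.

Emit:
servo_tool:
  increments:
    - {"slide":[0,0,-0.045],"spin":0}
    - {"slide":[0,0,-0.045],"spin":0}
    - {"slide":[0,0,-0.04],"spin":0}
    - {"slide":[-0.036,-0.0307,0],"spin":0}
    - {"slide":[-0.036,-0.0307,0],"spin":0}
    - {"slide":[-0.036,-0.0307,0],"spin":0}
    - {"slide":[-0.036,-0.0307,0],"spin":0}
    - {"slide":[-0.036,-0.0307,0],"spin":0}
  hand: 0.5

```text
clock: 0.9
position: [0.3139, 0.3325, 0.361]
ee_rot: [-0.0, 0.174, 0.985, -0.0]
contact_force: [0.4, -0.3, -0.1]
width: 0.0429
```

Emit:
servo_tool:
  increments:
    - {"slide":[-0.036,-0.0307,0],"spin":0}
    - {"slide":[-0.036,-0.0307,0],"spin":0}
    - {"slide":[-0.036,-0.0307,0],"spin":0}
    - {"slide":[-0.036,-0.0307,0],"spin":0}
    - {"slide":[-0.036,-0.0307,0],"spin":0}
    - {"slide":[-0.036,-0.0307,0],"spin":0}
    - {"slide":[-0.036,-0.0307,0],"spin":0}
    - {"slide":[-0.036,-0.0307,0],"spin":0}

```text
clock: 1.7
position: [0.5003, 0.003, 0.361]
ee_rot: [-0.0, 0.174, 0.985, 0.0]
contact_force: [1.0, 0.4, -0.7]
width: 0.0425
```

Emit:
servo_tool:
  increments:
    - {"slide":[-0.036,-0.0307,0],"spin":0}
    - {"slide":[-0.036,-0.0307,0],"spin":0}
    - {"slide":[-0.036,-0.0307,0],"spin":0}
    - {"slide":[-0.036,-0.0307,0],"spin":0}
    - {"slide":[0,0,0],"spin":0}
    - {"slide":[0,0,0],"spin":0}

```text
clock: 2.3
position: [0.5932, -0.1607, 0.3597]
ee_rot: [-0.001, 0.175, 0.985, 0.001]
contact_force: [0.5, 0.2, 0.3]
width: 0.043
```

Emit:
servo_tool:
  increments:
    - {"slide":[0,0,0],"spin":8.2}
    - {"slide":[0,0,0],"spin":8.2}
    - {"slide":[0,0,0],"spin":8.2}
    - {"slide":[0,0,0],"spin":8.2}
    - {"slide":[0,0,0],"spin":8.2}
    - {"slide":[0,0,0],"spin":8.2}
    - {"slide":[0,0,0],"spin":8.2}
    - {"slide":[0,0,0],"spin":0}

```text
clock: 3.1
position: [0.5924, -0.1581, 0.3618]
ee_rot: [-0.0, 0.625, 0.781, 0.0]
contact_force: [-0.2, 0.1, -1.1]
width: 0.0427
```

Run:
```python
from rig import manip
import numpy as np
from scipy.spatial.transform import Rotation as R
s=manip.get_state();w,x,y,z=s['ee_rot'];M=R.from_quat([x,y,z,w]).as_matrix()
print(s['clock'],s['position'],s['qpos'],M)
print(M.T@(np.array([.593,-.161,.23])-s['position']), np.degrees(np.arctan2(M[1,1],M[0,1])))
```

```text
3.1 [ 0.59237927 -0.15810835  0.3618181 ] [-3.74559943e-01  2.96443110e-01  1.16178531e+00  5.05727744e-04
  1.68339958e+00 -5.95707981e-01] [[-2.19405313e-01  9.75633787e-01  1.50942765e-04]
 [ 9.75633701e-01  2.19405220e-01  4.80622741e-04]
 [ 4.35794154e-04  2.52716032e-04 -9.99999873e-01]]
[-3.01482700e-03 -6.21487840e-05  1.31816786e-01] 12.674101514761054
```

Emit:
servo_tool:
  increments:
    - {"slide":[-0.002,0,0.045],"spin":0}
    - {"slide":[0,0,0.045],"spin":0}
    - {"slide":[0,0,0.04],"spin":0}
    - {"slide":[0,0,0],"spin":0}
    - {"slide":[0,0,0],"spin":0}
    - {"slide":[0,0,0],"spin":0}

```text
clock: 3.7
position: [0.5952, -0.162, 0.2344]
ee_rot: [0.003, 0.625, 0.781, 0.001]
contact_force: [0.8, -0.7, 1.0]
width: 0.0428
```

```bash
cat >> h.py <<'E'
def z(im,x,y,w,h,f,n):
    o=cv2.resize(im[y:y+h,x:x+w],None,fx=f,fy=f,interpolation=2)
    for i in range(0,w,5): 
        cv2.line(o,(i*f,0),(i*f,5 if i%10 else 10),(0,0,255),1)
        if i%10==0: cv2.putText(o,str(x+i),(i*f,20),0,.35,(0,255,255),1)
    for i in range(0,h,5):
        cv2.line(o,(0,i*f),(5,i*f),(0,0,255),1)
        if i%10==0: cv2.putText(o,str(y+i),(8,i*f+4),0,.35,(0,255,255),1)
    cv2.imwrite(n,o)
E
python3 - <<'E'
from h import *
from rig import manip
a=eyes.get_image("side");b=eyes.get_image("top")
cv2.imwrite("pics/side1.png",a);cv2.imwrite("pics/top1.png",b)
A=np.hstack([a[130:230,240:340],b[110:210,240:340]])
z(A,0,0,200,100,4,"pics/c1.png")
s=manip.get_state();print(s['position'],s['clock'])
E
```

```text
[ 0.59513103 -0.16218138  0.23431278] 3.8
```

View pics/c1.png

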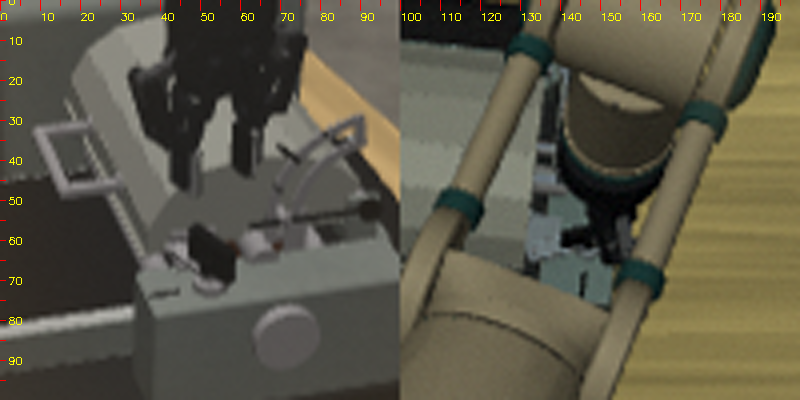

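Emit:
servo_tool:
  increments:
    - {"slide":[0.001,-0.002,0.025],"spin":0}
    - {"slide":[0,0,0.025],"spin":0}
    - {"slide":[0,0,0.018],"spin":0}
    - {"slide":[0,0,0],"spin":0}
    - {"slide":[0,0,0],"spin":0}

```text
clock: 4.3
position: [0.5924, -0.1616, 0.1648]
ee_rot: [0.001, 0.625, 0.78, 0.0]
contact_force: [-0.1, -0.3, 0.2]
width: 0.0429
```

Emit:
servo_tool:
  increments:
    - {"slide":[0,0,0],"spin":0}
    - {"slide":[0,0,0],"spin":0}
    - {"slide":[0,0,0],"spin":0}
    - {"slide":[0,0,0],"spin":0}
    - {"slide":[0,0,0],"spin":0}
  hand: 0
  newtons: 30

```text
clock: 4.8
position: [0.5951, -0.1611, 0.1653]
ee_rot: [0.004, 0.626, 0.78, 0.003]
contact_force: [5.6, 1.2, 0.6]
width: 0.0094
```

Emit:
servo_tool:
  increments:
    - {"slide":[0,0.001,0],"spin":0}
    - {"slide":[0,0,0],"spin":0}
    - {"slide":[0,0,0],"spin":0}

```text
clock: 5.1
position: [0.5951, -0.1611, 0.1652]
ee_rot: [0.003, 0.626, 0.78, 0.002]
contact_force: [6.7, 2.2, 4.4]
width: 0.009
```

Emit:
servo_tool:
  increments:
    - {"slide":[0,0,0],"spin":-6}
    - {"slide":[0,0,0],"spin":-6}
    - {"slide":[0,0,0],"spin":-6}
    - {"slide":[0,0,0],"spin":-6}
    - {"slide":[0,0,0],"spin":-6}
    - {"slide":[0,0,0],"spin":-6}
    - {"slide":[0,0,0],"spin":0}

```text
clock: 5.8
position: [0.5957, -0.1608, 0.1653]
ee_rot: [0.004, 0.353, 0.936, 0.001]
contact_force: [6.8, 2.7, 2.9]
width: 0.0095
```

Emit:
servo_tool:
  increments:
    - {"slide":[-0.001,0.001,0],"spin":-6}
    - {"slide":[0,0,0],"spin":-6}
    - {"slide":[0,0,0],"spin":-6}
    - {"slide":[0,0,0],"spin":-6}
    - {"slide":[0,0,0],"spin":-6}
    - {"slide":[0,0,0],"spin":-5}
    - {"slide":[0,0,0],"spin":0}
    - {"slide":[0,0,0],"spin":0}

```text
clock: 6.6
position: [0.5961, -0.1602, 0.1652]
ee_rot: [0.003, 0.056, 0.998, 0.001]
contact_force: [4.6, 4.2, 4.2]
width: 0.0094
```

Run:
```python
from h import *
from rig import manip
a=eyes.get_image("side");b=eyes.get_image("top")
cv2.imwrite("pics/side2.png",a);cv2.imwrite("pics/top2.png",b)
A=np.hstack([a[130:230,240:340],b[110:210,240:340]])
z(A,0,0,200,100,4,"pics/c2.png")
s=manip.get_state();w,x,y,zz=s['ee_rot'];print(s['position'],s['clock'],np.degrees(2*np.arctan2(y,x)),s['contact_force'],s['moment'],s['qpos'])
```

```text
[ 0.59607668 -0.16016461  0.16518512] 6.7 173.556822915272 [5.25206831 2.73415107 4.79933706] [ 0.53748332 -0.70315125  0.05634691] [-0.37692336  0.37723574  1.52078911  0.00311026  1.23838181 -1.83627238]
```

View pics/c2.png

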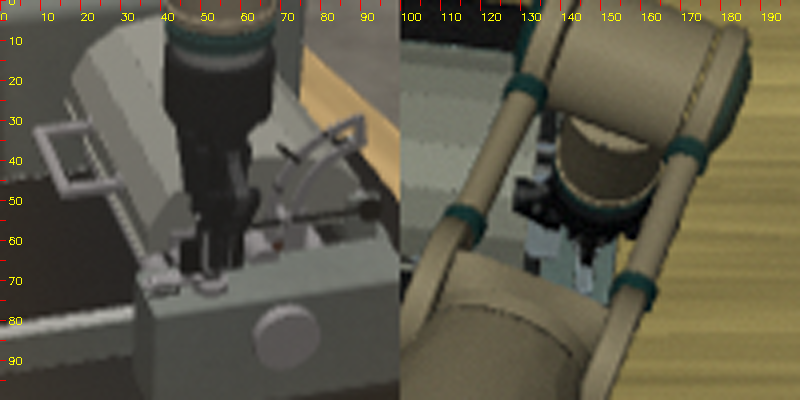

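Emit:
servo_tool:
  increments:
    - {"slide":[0,0,0],"spin":0}
    - {"slide":[0,0,0],"spin":0}
    - {"slide":[0,0,0],"spin":0}
    - {"slide":[0,0,0],"spin":0}
  hand: 0.4

```text
clock: 7.1
position: [0.5931, -0.161, 0.1628]
ee_rot: [-0.001, 0.056, 0.998, 0.0]
contact_force: [-0.3, -0.3, -0.8]
width: 0.0342
```

Emit:
servo_tool:
  increments:
    - {"slide":[0,0,-0.04],"spin":0}
    - {"slide":[0,0,-0.045],"spin":0}
    - {"slide":[0,0,-0.045],"spin":0}
    - {"slide":[0.045,0,-0.02],"spin":0}
    - {"slide":[0.048,0,0],"spin":0}
    - {"slide":[0.048,0,0],"spin":0}
    - {"slide":[0.04,0,0],"spin":0}
    - {"slide":[0,0,0],"spin":0}

```text
clock: 7.9
position: [0.4087, -0.1392, 0.3137]
ee_rot: [-0.001, 0.057, 0.998, 0.0]
contact_force: [0.7, -0.6, 0.4]
width: 0.0339
```

Run:
```python
from h import *
from rig import manip
a=eyes.get_image("side");b=eyes.get_image("top")
cv2.imwrite("pics/side3.png",a);cv2.imwrite("pics/top3.png",b)
A=np.hstack([a[155:215,255:315],b[140:200,250:310]])
z(A,0,0,120,60,6,"pics/c3.png")
s=manip.get_state();w,x,y,zz=s['ee_rot'];print(s['position'],s['clock'],np.degrees(2*np.arctan2(y,x)),s['contact_force'])
```

```text
[ 0.41344048 -0.14067998  0.31379737] 8.0 173.50782785098716 [ 0.53461411 -0.15657464  0.19044351]
```

View pics/c3.png

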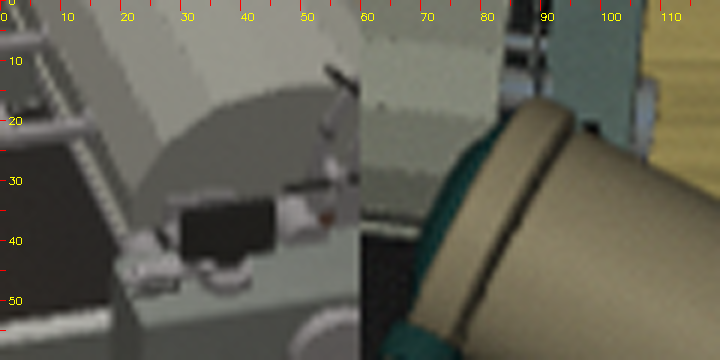

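Emit:
servo_tool:
  increments:
    - {"slide":[-0.0202,0.0361,0],"spin":0}
    - {"slide":[-0.0202,0.0361,0],"spin":0}
    - {"slide":[-0.0202,0.0361,0],"spin":0}
    - {"slide":[-0.0202,0.0361,0],"spin":0}
    - {"slide":[-0.0202,0.0361,0],"spin":0}
    - {"slide":[0,0,0],"spin":8.5}
    - {"slide":[0,0,0],"spin":8.5}
    - {"slide":[0,0,0],"spin":8.5}

```text
clock: 8.8
position: [0.5364, 0.0282, 0.3122]
ee_rot: [-0.0, 0.277, 0.961, -0.0]
contact_force: [-0.5, 0.6, -0.1]
width: 0.034
```

Emit:
servo_tool:
  increments:
    - {"slide":[0,0,0],"spin":8.5}
    - {"slide":[0,0,0],"spin":8.5}
    - {"slide":[0,0,0],"spin":8.5}
    - {"slide":[0,0,0],"spin":8.5}
    - {"slide":[0,0,0],"spin":8.5}
    - {"slide":[0,0,0],"spin":8.5}
    - {"slide":[0,0,0],"spin":8.5}
    - {"slide":[0,0,0],"spin":5}

```text
clock: 9.6
position: [0.5362, 0.0276, 0.3125]
ee_rot: [-0.0, 0.747, 0.665, -0.0]
contact_force: [1.0, 0.2, 0.1]
width: 0.0342
```

Run:
```python
from h import *
from rig import manip
a=eyes.get_image("side");b=eyes.get_image("top")
cv2.imwrite("pics/side4.png",a);cv2.imwrite("pics/top4.png",b)
A=np.hstack([a[130:230,240:340],b[110:210,205:305]])
z(A,0,0,200,100,4,"pics/c4.png")
s=manip.get_state();w,x,y,zz=s['ee_rot'];print(s['position'],s['clock'],np.degrees(2*np.arctan2(y,x)),s['contact_force'])
```

```text
[0.536014   0.02761899 0.31253909] 9.7 83.59607266886755 [ 0.1671053  -0.29002102  0.42913026]
```

View pics/c4.png

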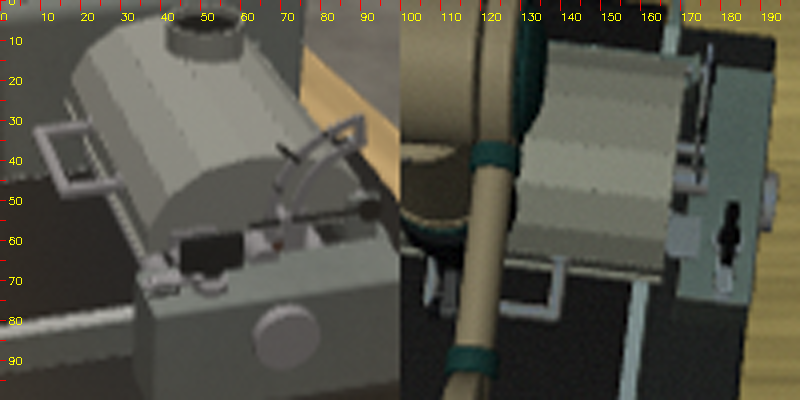

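Run:
```python
from h import *
from scipy.optimize import minimize
b=cv2.imread("pics/top4.png"); a=cv2.imread("pics/side4.png")
z(b,270,150,40,40,12,"pics/c4z.png")
ims={"side":a.max(axis=2),"top":b.max(axis=2)}
box={"side":(281,184,304,204),"top":(278,155,297,180)}
obs={n:(ims[n][q[1]:q[3],q[0]:q[2]]<60) for n,q in box.items()}
for n in obs: print("\n".join("".join("#" if v else "." for v in r) for r in obs[n]))
def mask(n,p):
    x,y,an=p;c,s=np.cos(an),np.sin(an)
    P=[(x+l*c-w*s,y+l*s+w*c,h) for l in(-.024,.024) for w in(-.005,.005) for h in(.160,.189)]
    uv=proj(n,P);q=box[n];F=8
    h=cv2.convexHull(((uv-[q[0],q[1]]+.5)*F).astype(np.float32)).astype(np.int32)
    m=np.zeros(((q[3]-q[1])*F,(q[2]-q[0])*F),np.uint8);cv2.fillConvexPoly(m,h,1)
    return cv2.resize(m.astype(float),None,fx=1/F,fy=1/F,interpolation=cv2.INTER_AREA)
def cost(p,ns):return sum(abs(mask(n,p)-obs[n]).sum() for n in ns)
for ns in(("side","top"),("top",),("side",)):
  best=min((minimize(cost,[.5935,-.1616,0],args=(ns,),method="Nelder-Mead",options=dict(initial_simplex=[[.5927,-.1616,np.radians(t)],[.598,-.1616,np.radians(t)],[.5927,-.156,np.radians(t)],[.5927,-.1616,np.radians(t+8)]])) for t in(160,165,170,175,180)),key=lambda r:r.fun)
  print(ns,best.x[:2],np.degrees(best.x[2]),best.fun)
```

```text
.......................
.......................
.....................##
.......................
..............#.####...
.......#############...
....################...
....################...
....################...
#...################...
##..################...
.#..################...
....###############....
....###########........
.....##...####.........
...........#...........
.......................
.......................
.......................
.......................
.#.................
...................
...................
...................
...................
.........###.......
.........###.......
........####.......
........####.......
........####.......
........###........
........####.......
.......#####.....##
.......#####.......
......######.......
.......#####.......
.......####........
.......####........
.......####........
.......####........
.......###.........
.........#.........
...................
...................
...................
('side', 'top') [ 0.59292838 -0.16146938] 173.88172295504046 53.78125
('top',) [ 0.59456951 -0.16168116] 174.16977900173484 16.625
('side',) [ 0.59262342 -0.16003191] 185.5927119763454 31.34375
```

View pics/c4z.png

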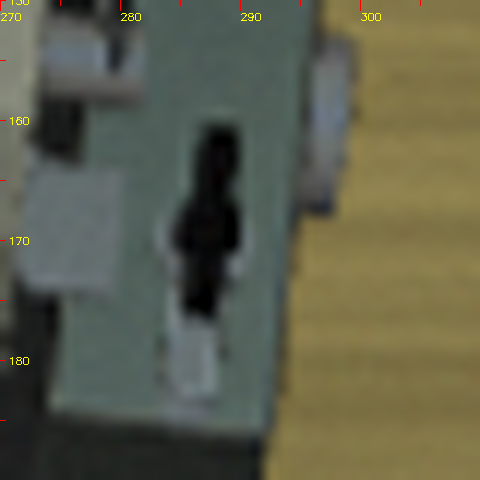

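Emit:
servo_tool:
  increments:
    - {"slide":[0,-0.002,0.045],"spin":0}
    - {"slide":[0,0,0.045],"spin":0}
    - {"slide":[0,0,0.025],"spin":0}
    - {"slide":[0,0,0],"spin":0}
    - {"slide":[0,0,0],"spin":0}

```text
clock: 10.2
position: [0.5336, 0.0277, 0.1985]
ee_rot: [0.0, 0.745, 0.667, 0.0]
contact_force: [0.6, -0.1, 0.0]
width: 0.0342
```

Run:
```python
from h import *
from rig import manip
a=eyes.get_image("side");b=eyes.get_image("top")
A=np.hstack([a[130:230,225:325],b[110:210,205:305]])
z(A,0,0,200,100,4,"pics/c5.png")
s=manip.get_state();w,x,y,zz=s['ee_rot'];print(s['position'],s['clock'],np.degrees(2*np.arctan2(y,x)),s['contact_force'])
print(proj("side",[s['position']]))
```

```text
[0.53445463 0.02758255 0.20009009] 10.3 83.60220108670636 [0.55462713 1.11163276 0.67058975]
[[252.84402359 160.50124729]]
```

View pics/c5.png

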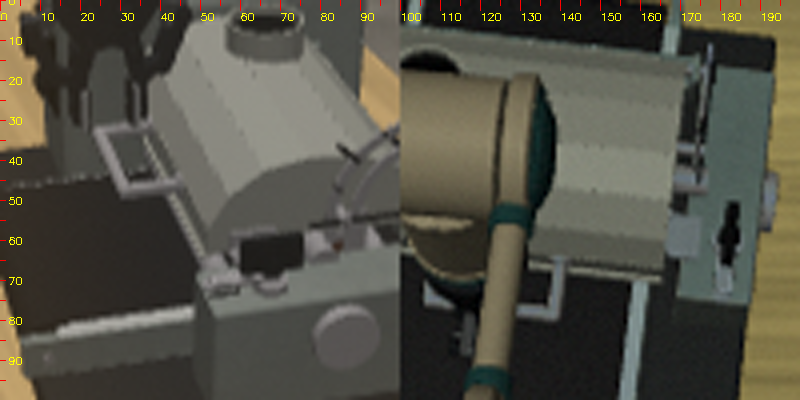

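Emit:
servo_tool:
  increments:
    - {"slide":[0,0,0.02],"spin":0}
    - {"slide":[0,0,0.02],"spin":0}
    - {"slide":[0,0,0.013],"spin":0}
    - {"slide":[0,0,0],"spin":0}
    - {"slide":[0,0,0],"spin":0}

```text
clock: 10.8
position: [0.5339, 0.0275, 0.1469]
ee_rot: [0.001, 0.746, 0.666, 0.001]
contact_force: [0.6, -0.1, 0.5]
width: 0.0345
```

Emit:
servo_tool:
  increments:
    - {"slide":[0,0,0],"spin":0}
    - {"slide":[0,0,0],"spin":0}
    - {"slide":[0,0,0],"spin":0}
    - {"slide":[0,0,0],"spin":0}
    - {"slide":[0,0,0],"spin":0}
  hand: 0
  newtons: 50

```text
clock: 11.3
position: [0.5357, 0.0274, 0.1469]
ee_rot: [0.003, 0.746, 0.666, 0.003]
contact_force: [4.8, -0.4, 1.8]
width: 0.0103
```

Run:
```python
from h import *
from rig import manip
a=eyes.get_image("side");b=eyes.get_image("top")
A=np.hstack([a[130:230,225:325],b[110:210,205:305]])
z(A,0,0,200,100,4,"pics/c6.png")
s=manip.get_state();print(s['position'],s['clock'],s['contact_force'],s['width'])
```

```text
[0.53572289 0.02737574 0.14696156] 11.4 [ 5.4446506  -0.24581757  1.74787315] 0.010113276018757233
```

View pics/c6.png

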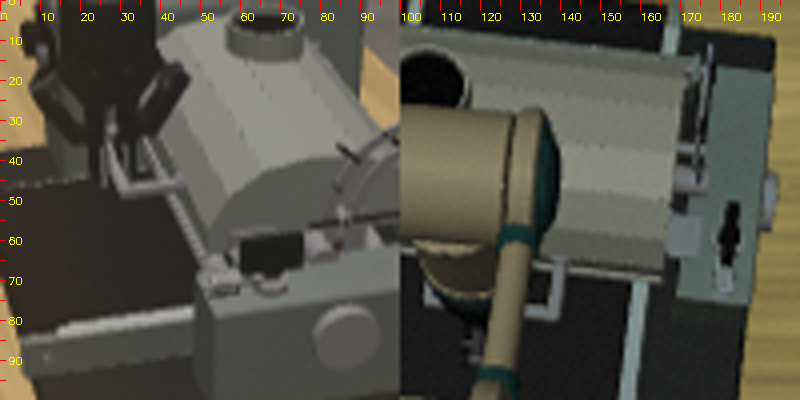

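Run:
```python
import numpy as np
t=np.radians(np.arange(0,40.1,2.5));x=-215*np.cos(t)-10*np.sin(t);z=215*np.sin(t)-10*np.cos(t)
for a,b,c in zip(np.degrees(t[1:]),np.diff(x),-np.diff(z)):print(a,round(b,1),round(c,1))
print(x[-1]-x[0],z[-1]-z[0])
```

```text
2.5 -0.2 -9.4
5.0 0.2 -9.4
7.499999999999999 0.6 -9.4
10.0 1.0 -9.3
12.5 1.4 -9.3
14.999999999999998 1.8 -9.2
17.5 2.2 -9.1
20.0 2.6 -9.0
22.5 3.0 -8.9
25.0 3.4 -8.8
27.5 3.8 -8.6
29.999999999999996 4.1 -8.4
32.5 4.5 -8.2
35.0 4.8 -8.0
37.5 5.2 -7.8
40.0 5.5 -7.6
43.872568632554334 140.53889165141618
```

Emit:
servo_tool:
  increments:
    - {"slide":[0,0.001,-0.0094],"spin":0}
    - {"slide":[0,0.0002,-0.0094],"spin":0}
    - {"slide":[0,0.0006,-0.0094],"spin":0}
    - {"slide":[0,0.001,-0.0093],"spin":0}
    - {"slide":[0,0,0],"spin":0}

```text
clock: 11.9
position: [0.5367, 0.0272, 0.183]
ee_rot: [0.001, 0.746, 0.666, 0.001]
contact_force: [5.9, 0.4, -7.6]
width: 0.0101
```

Emit:
servo_tool:
  increments:
    - {"slide":[0,0.0019,-0.0093],"spin":0}
    - {"slide":[0,0.0023,-0.0092],"spin":0}
    - {"slide":[0,0.0022,-0.0091],"spin":0}
    - {"slide":[0,0.0026,-0.009],"spin":0}
    - {"slide":[0,0.003,-0.0089],"spin":0}
    - {"slide":[0,0.0034,-0.0088],"spin":0}
    - {"slide":[0,0,0],"spin":0}

```text
clock: 12.6
position: [0.5499, 0.0257, 0.2381]
ee_rot: [-0.001, 0.746, 0.666, -0.0]
contact_force: [-1.0, 0.5, -7.1]
width: 0.0105
```

Run:
```python
from h import *
from rig import manip
a=eyes.get_image("side")
z(a,220,110,120,90,6,"pics/c7.png")
s=manip.get_state();print(s['position'],s['clock'],s['contact_force'],s['width'])
```

```text
[0.54968656 0.02575774 0.23757314] 12.65 [-1.8050141   0.17438881 -7.46038711] 0.010150034652450712
```

View pics/c7.png

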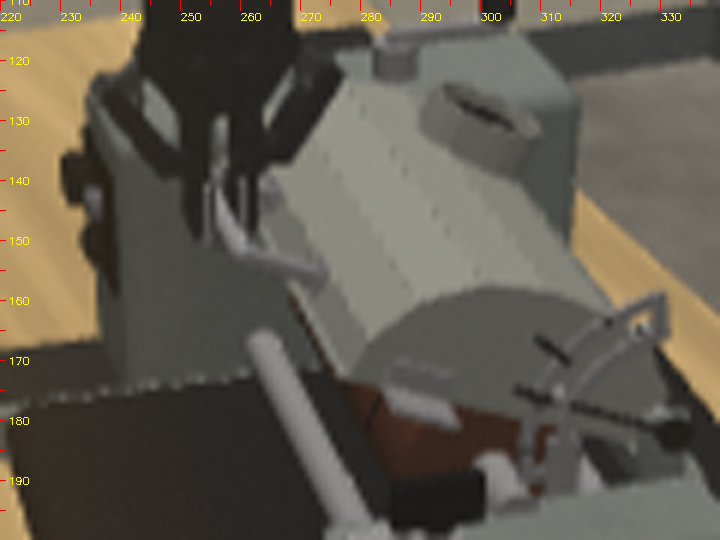

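Emit:
servo_tool:
  increments:
    - {"slide":[0,0.0038,-0.0086],"spin":0}
    - {"slide":[0,0.0041,-0.0084],"spin":0}
    - {"slide":[0,0.0045,-0.0082],"spin":0}
    - {"slide":[0,0.0048,-0.008],"spin":0}
    - {"slide":[0,0.0052,-0.0078],"spin":0}
    - {"slide":[0,0.0055,-0.0076],"spin":0}
    - {"slide":[0,0,0],"spin":0}
    - {"slide":[0,0,0],"spin":0}

```text
clock: 13.45
position: [0.5755, 0.0228, 0.2869]
ee_rot: [-0.002, 0.746, 0.666, -0.002]
contact_force: [-8.9, 2.3, -3.0]
width: 0.0102
```

Run:
```python
from h import *
from rig import manip
a=eyes.get_image("side");b=eyes.get_image("top")
cv2.imwrite("pics/side8.png",a);cv2.imwrite("pics/top8.png",b)
z(a,290,140,60,50,13,"pics/c8.png")
z(b,205,110,100,70,8,"pics/t8.png")
s=manip.get_state();print(s['position'],s['clock'],s['contact_force'],s['width'])
```

```text
[0.57542134 0.02284662 0.28678114] 13.55 [-9.17602572  1.89338145 -2.51261777] 0.010211641390763226
```

View pics/c8.png

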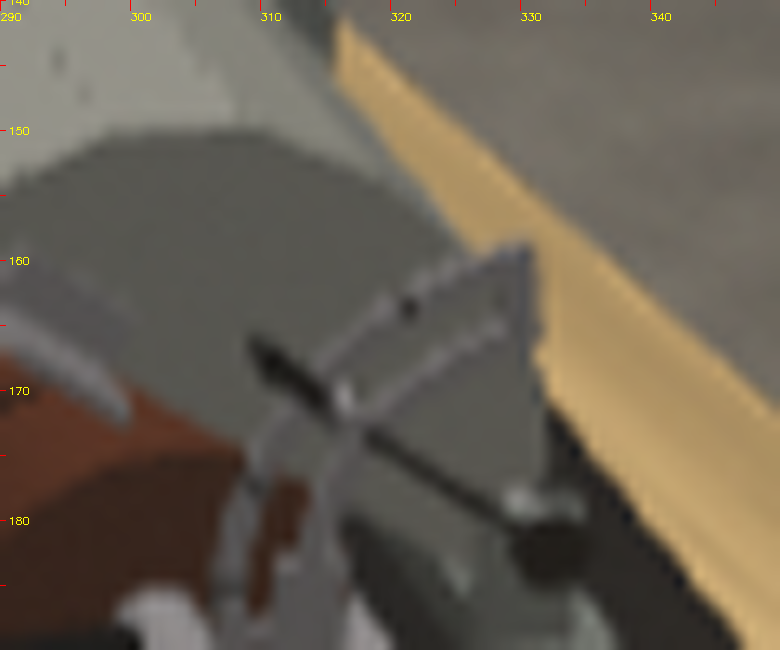

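View pics/t8.png

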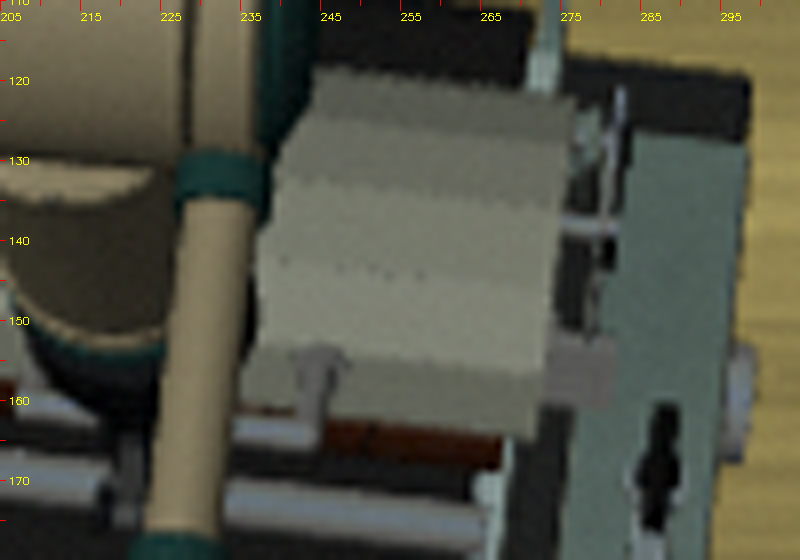

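View pics/side8.png

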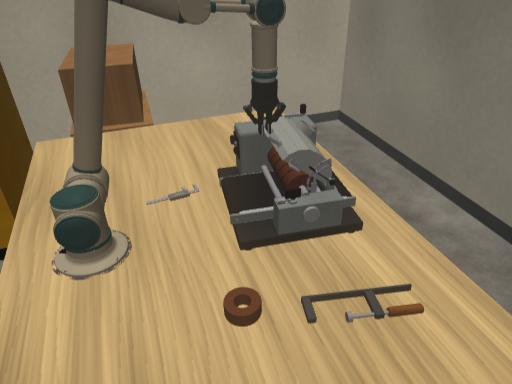

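Run:
```python
from h import *
np.set_printoptions(precision=2,suppress=True)
a0=cv2.imread("pics/side0.png");a8=cv2.imread("pics/side8.png")
z(np.hstack([a0[155:195,298:343],a8[155:195,298:343]]),0,0,90,40,8,"pics/c9.png")
psi=-.114;X=np.array([np.cos(psi),np.sin(psi),0]);Y=np.array([-np.sin(psi),np.cos(psi),0]);Z=np.array([0,0,1.])
bar=np.array([.535,.0272,0])
def P(r,th,ym,dx=0,dz=0): return bar+(.215+dx)*X+ym*Y+(.175+dz)*Z+r*(-np.cos(th)*X+np.sin(th)*Z)
for ym in(-.13,-.15,-.17,-.19):
  print(ym,"tip0",proj("side",P(.096,0,ym)),"hub",proj("side",P(0,0,ym)),"tip40",proj("side",P(.096,.698,ym)),"L85",proj("side",P(.085,.698,ym)), "top",proj("top",P(.096,.698,ym)))
```

```text
-0.13 tip0 [[300.48 182.56]] hub [[330.13 178.5 ]] tip40 [[308.54 163.81]] L85 [[311.1  165.55]] top [[274.02 141.59]]
-0.15 tip0 [[302.55 185.89]] hub [[332.57 181.74]] tip40 [[310.78 166.97]] L85 [[313.37 168.72]] top [[280.47 142.35]]
-0.17 tip0 [[304.68 189.32]] hub [[335.08 185.06]] tip40 [[313.08 170.22]] L85 [[315.69 171.98]] top [[286.93 143.1 ]]
-0.19 tip0 [[306.87 192.85]] hub [[337.66 188.47]] tip40 [[315.45 173.56]] L85 [[318.09 175.33]] top [[293.39 143.86]]
```

View pics/c9.png

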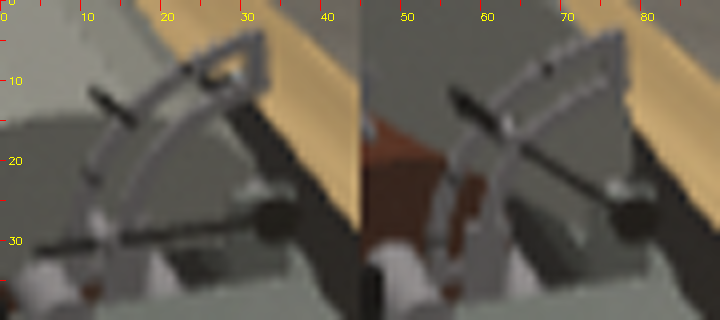

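Run:
```python
from h import *
np.set_printoptions(precision=4,suppress=True)
psi=-.114;X=np.array([np.cos(psi),np.sin(psi),0]);Y=np.array([-np.sin(psi),np.cos(psi),0]);Z=np.array([0,0,1.])
org=np.array([.535,.0272,0])+.11*X; H=org+.105*X-.15*Y+.175*Z
def pl(uv):
    o,d=ray("side",uv);q=o+d*(((H-o)@Y)/(d@Y))-H;return -q@X,q[2]
def col(im,xs,y0,sl,w=3):
    g=im.max(axis=2).astype(float);out=[]
    for x in xs:
        yc=y0(x);ys=np.arange(int(round(yc))-w,int(round(yc))+w+1);v=g[ys,x];bg=np.median(np.r_[v[:2],v[-2:]]);wt=np.clip(bg-v-8,0,None)
        if wt.sum()<15: continue
        yy=(wt*ys).sum()/wt.sum();u,h=pl((x,yy));out.append((x,yy,np.hypot(u,h)*1e3,np.degrees(np.arctan2(h,u))))
    return np.array(out)
a0=cv2.imread("pics/side0.png");a8=cv2.imread("pics/side8.png")
print("ptr0");print(col(a0,range(303,327,2),lambda x:185.9-(x-302)*.137,0,2))
print("line0");print(col(a0,range(309,316),lambda x:166.4+(x-309.2)*.75,0))
print("ptr8");print(col(a8,range(309,329),lambda x:166.5+(x-309.2)*.73,0))
```

```text
ptr0
[[303.     185.7647  94.6068   0.1472]
 [305.     185.6282  88.2704  -0.1672]
 [307.     185.4189  81.9334  -0.3495]
 [309.     185.3113  75.5681  -0.8383]
 [311.     185.9091  69.155   -3.5146]
 [313.     184.4054  62.9201   0.1368]
 [315.     184.3953  56.491   -0.8171]
 [317.     184.0833  50.1098  -0.779 ]
 [321.     183.3793  37.3313  -0.2221]
 [323.     183.      30.9361   0.4117]
 [325.     183.      24.4335  -1.8161]]
line0
[[309.     166.8795 100.9787  38.4385]
 [310.     167.6274  96.5966  38.2623]
 [311.     167.9333  93.196   38.7592]
 [312.     168.9673  88.1361  38.1138]
 [313.     169.6783  83.7906  37.9563]
 [314.     169.7188  80.9636  38.9986]]
ptr8
[[309.     166.4074 102.0404  39.1054]
 [310.     167.4333  97.0323  38.5522]
 [311.     167.8264  93.439   38.9239]
 [312.     168.5882  88.9956  38.7348]
 [313.     169.3905  84.4438  38.4554]
 [314.     170.2269  79.7983  38.0803]
 [315.     171.5532  74.0362  36.6784]
 [318.     173.4074  61.4407  36.3936]
 [319.     173.6348  58.1021  37.2927]
 [320.     174.3333  53.6782  37.0085]
 [321.     175.129   49.0177  36.3712]
 [322.     175.6275  45.0222  36.6169]
 [323.     176.3265  40.5528  36.1608]
 [324.     177.0517  36.0106  35.477 ]
 [325.     177.6415  31.7628  35.2642]
 [326.     178.3222  27.2962  34.4614]
 [327.     178.7231  23.449   35.2619]
 [328.     179.6     18.5209  32.4099]]
```

```bash
cat > ang.py <<'E'
from h import *
psi=-.114;X=np.array([np.cos(psi),np.sin(psi),0]);Y=np.array([-np.sin(psi),np.cos(psi),0]);Z=np.array([0,0,1.])
org=np.array([.535,.0272,0])+.11*X; H=org+.105*X-.15*Y+.175*Z
def pl(uv):
    o,d=ray("side",uv);q=o+d*(((H-o)@Y)/(d@Y))-H;return -q@X,q[2]
def pts(im,xs,y0,w=3):
    g=im.max(axis=2).astype(float);out=[]
    for x in xs:
        yc=y0(x);ys=np.arange(int(round(yc))-w,int(round(yc))+w+1);v=g[ys,x];bg=np.median(np.r_[v[:2],v[-2:]]);wt=np.clip(bg-v-8,0,None)
        if wt.sum()<15: continue
        out.append(pl((x,(wt*ys).sum()/wt.sum())))
    return np.array(out)*1e3
def fit(p):
    k=np.ones(len(p),bool)
    for _ in range(4):
        c=np.polyfit(p[k,0],p[k,1],1);r=p[:,1]-np.polyval(c,p[:,0]);k=abs(r)<max(2*r[k].std(),.4)
    return np.degrees(np.arctan(c[0])),c[1],k.sum()
E
python3 - <<'E'
from ang import *
a0=cv2.imread("pics/side0.png");a8=cv2.imread("pics/side8.png")
print("ptr0",fit(pts(a0,range(303,327),lambda x:185.9-(x-302)*.137,2)))
print("line0",fit(pts(a0,range(309,315),lambda x:166.4+(x-309.2)*.75)))
print("all8",fit(pts(a8,range(309,328),lambda x:166.5+(x-309.2)*.73)))
print("thin8",fit(pts(a8,range(317,328),lambda x:166.5+(x-309.2)*.73)))
E
```

```text
ptr0 (np.float64(0.1323665775766297), np.float64(-0.5573340108411133), np.int64(19))
line0 (np.float64(37.78498755346804), np.float64(1.267887191851845), np.int64(6))
all8 (np.float64(40.70405763196547), np.float64(-4.307720791076294), np.int64(14))
thin8 (np.float64(38.414066808895264), np.float64(-2.0592535738357043), np.int64(10))
```

Run:
```python
from ang import *
a8=cv2.imread("pics/side8.png")
z(a8,235,90,80,60,10,"pics/c10.png")
for t in (38,39,40,41,42):
    th=np.radians(t);r=np.array([-.215*np.cos(th)-.01*np.sin(th),.215*np.sin(th)-.01*np.cos(th)])
    p=org+.105*X-.044*Y+.175*Z+r[0]*X+r[1]*Z
    print(t,p,proj("side",p),proj("top",p))
```

```text
38 [ 0.56916005 -0.02099867  0.29948711] [[268.10457271 136.40044706]] [[240.93671854 164.21738706]]
39 [ 0.57134512 -0.02124885  0.30253242] [[268.80832725 135.39140151]] [[240.98438989 163.18386186]]
40 [ 0.57358265 -0.02150504  0.30553889] [[269.53059962 134.39021108]] [[241.03540553 162.13182425]]
41 [ 0.57587198 -0.02176716  0.3085056 ] [[270.2711706  133.39728388]] [[241.08976574 161.061612  ]]
42 [ 0.57821239 -0.02203513  0.31143163] [[271.02981116 132.41302648]] [[241.14746879 159.97357788]]
```

View pics/c10.png

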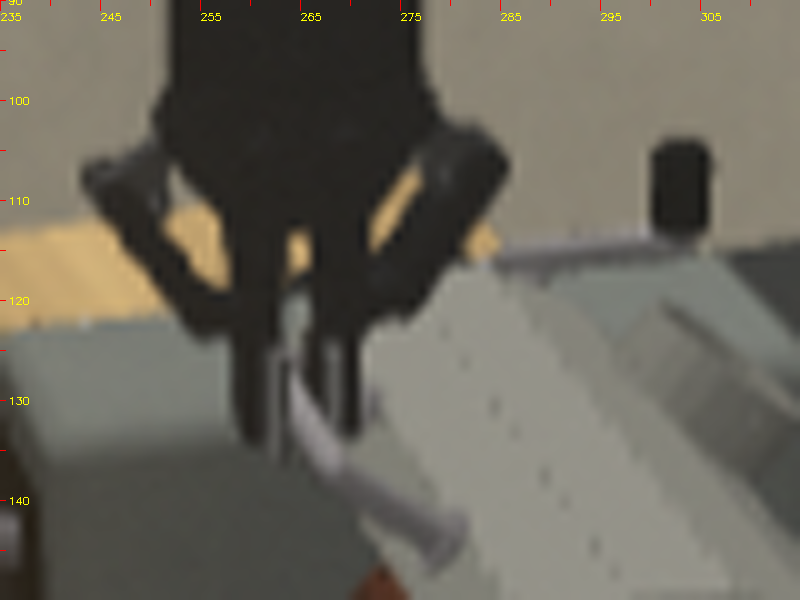

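Emit:
servo_tool:
  increments:
    - {"slide":[0,0.0004,-0.0013],"spin":0}
    - {"slide":[0,0,0],"spin":0}
    - {"slide":[0,0,0],"spin":0}
    - {"slide":[0,0,0],"spin":0}
    - {"slide":[0,0,0],"spin":0}
    - {"slide":[0,0,0],"spin":0}

```text
clock: 14.15
position: [0.5762, 0.0228, 0.2879]
ee_rot: [-0.002, 0.746, 0.666, -0.002]
contact_force: [-8.4, 1.5, -4.1]
width: 0.0098
```

Run:
```python
from ang import *
from rig import manip
ims=[eyes.get_image("side") for _ in range(4)];b=eyes.get_image("top")
a=np.mean(ims,axis=0).astype(np.uint8);cv2.imwrite("pics/top11.png",b)
z(a,295,150,45,40,16,"pics/c11.png");z(b,205,110,100,75,8,"pics/t11.png")
f=lambda x:166.5+(x-309.2)*.73
print("all",fit(pts(a,range(309,328),f)),"thin",fit(pts(a,range(317,328),f)),"r85",[ (round(np.hypot(*q),1),round(np.degrees(np.arctan2(q[1],q[0])),2)) for q in pts(a,range(309,315),f)])
s=manip.get_state();print(s['position'],s['clock'],s['contact_force'],s['width'],s['qd'])
```

```text
all (np.float64(40.33044522672398), np.float64(-3.4707921745285004), np.int64(16)) thin (np.float64(38.17001285359214), np.float64(-1.5278307389742143), np.int64(10)) r85 [(np.float64(102.0), np.float64(39.07)), (np.float64(97.4), np.float64(38.77)), (np.float64(93.5), np.float64(38.96)), (np.float64(89.0), np.float64(38.75)), (np.float64(84.9), np.float64(38.8)), (np.float64(79.9), np.float64(38.16))]
[0.57617589 0.0227464  0.28787644] 14.4 [-7.13464545  1.08365834 -2.3379943 ] 0.009826882741411951 [ 0.00186113  0.000342    0.00048681 -0.00067083 -0.00055683 -0.00185708]
```

View pics/c11.png

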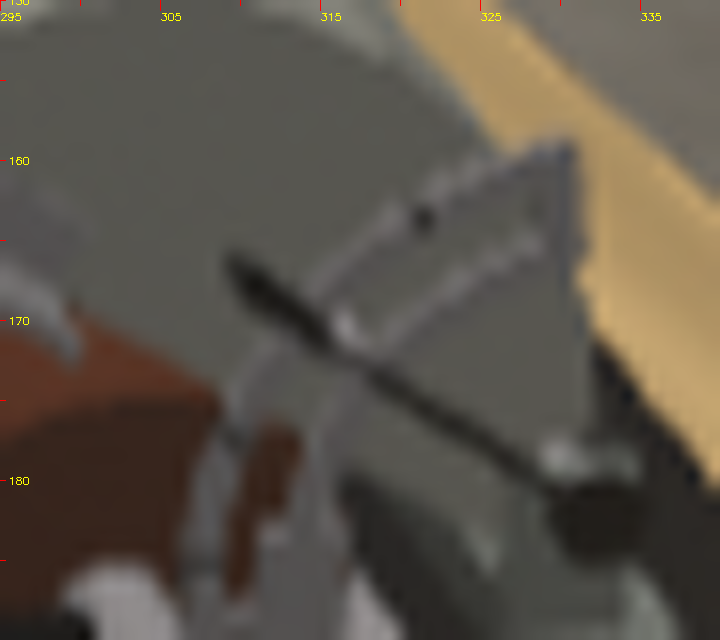

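View pics/t11.png

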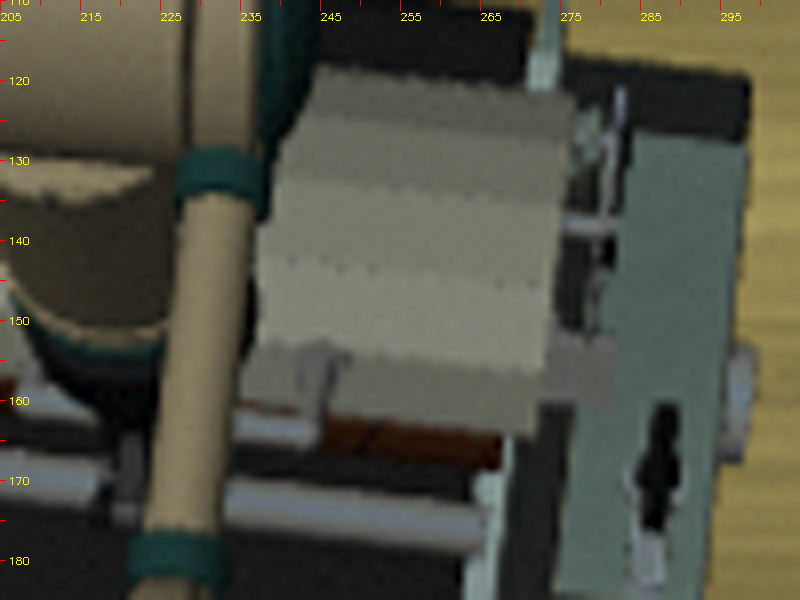

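Run:
```python
from ang import *
from scipy.optimize import least_squares
np.set_printoptions(precision=2,suppress=True)
ims=[eyes.get_image("side") for _ in range(2)]
a=np.mean(ims,axis=0);cv2.imwrite("pics/side12.png",a.astype(np.uint8))
a0=cv2.imread("pics/side0.png").astype(float)
print("hub",np.array(pl((332.0,181.9)))*1e3)
# perpendicular profile sampling along rays from hinge: dark minimum vs angle, for several radii & both images
def prof(im,r,angs,c):
    g=im.max(axis=2).astype(np.float32)
    P=[H+((c[0]+r*np.cos(t))*-X+(c[1]+r*np.sin(t))*Z)*1e-3 for t in np.radians(angs)]
    uv=proj("side",P).astype(np.float32)
    return cv2.remap(g,uv[:,0].reshape(1,-1),uv[:,1].reshape(1,-1),cv2.INTER_CUBIC)[0]
for c in((0,-.56),):
  for nm,im,rs,ce in(("ptr0",a0,(30,35,45,50,55,75,80,85,90),0),("line0",a0,(80,84,88,92,96,100),39),("now",a,(25,30,35,40,45,50,55,60,65,80,84,88,92,96,100),39)):
    for r in rs:
        w=np.degrees(4.5/r);an=np.linspace(ce-w,ce+w,61);v=prof(im,r,an,c)
        bg=np.interp(an,[an[0],an[-1]],[v[:6].mean(),v[-6:].mean()]);wt=np.clip(bg-v-.35*(bg-v).max(),0,None)
        print(nm,r,"ang %.2f depth %.0f"%((wt*an).sum()/wt.sum(),(bg-v).max()))
```

```text
hub [ 1.83 -0.31]
ptr0 30 ang 0.84 depth 26
ptr0 35 ang 0.39 depth 21
ptr0 45 ang -0.30 depth 20
ptr0 50 ang -0.12 depth 32
ptr0 55 ang 0.23 depth 25
ptr0 75 ang 0.08 depth 40
ptr0 80 ang 0.18 depth 25
ptr0 85 ang 0.05 depth 19
ptr0 90 ang -0.27 depth 37
line0 80 ang 38.89 depth 29
line0 84 ang 39.27 depth 45
line0 88 ang 39.57 depth 51
line0 92 ang 39.40 depth 70
line0 96 ang 39.68 depth 72
line0 100 ang 39.66 depth 55
now 25 ang 36.66 depth 29
now 30 ang 37.23 depth 36
now 35 ang 38.04 depth 36
now 40 ang 37.90 depth 34
now 45 ang 37.59 depth 27
now 50 ang 37.62 depth 33
now 55 ang 37.95 depth 30
now 60 ang 37.96 depth 25
now 65 ang 38.25 depth 20
now 80 ang 38.72 depth 44
now 84 ang 39.07 depth 47
now 88 ang 39.17 depth 44
now 92 ang 39.09 depth 42
now 96 ang 39.23 depth 43
now 100 ang 39.42 depth 34
```

Emit:
servo_tool:
  increments:
    - {"slide":[0,0.0008,-0.0012],"spin":0}
    - {"slide":[0,0,0],"spin":0}
    - {"slide":[0,0,0],"spin":0}
    - {"slide":[0,0,0],"spin":0}
    - {"slide":[0,0,0],"spin":0}
    - {"slide":[0,0,0],"spin":0}

```text
clock: 15.1
position: [0.577, 0.0227, 0.2889]
ee_rot: [-0.002, 0.746, 0.666, -0.002]
contact_force: [-8.1, 1.0, -3.6]
width: 0.0098
```

Run:
```python
from ang import *
from rig import manip
a=np.mean([eyes.get_image("side") for _ in range(3)],axis=0);cv2.imwrite("pics/side13.png",a.astype(np.uint8))
def prof(im,r,angs,c):
    g=im.max(axis=2).astype(np.float32)
    P=[H+((c[0]+r*np.cos(t))*-X+(c[1]+r*np.sin(t))*Z)*1e-3 for t in np.radians(angs)]
    uv=proj("side",P).astype(np.float32)
    return cv2.remap(g,uv[:,0].reshape(1,-1),uv[:,1].reshape(1,-1),cv2.INTER_CUBIC)[0]
for nm,im in(("line0",cv2.imread("pics/side0.png").astype(float)),("before",cv2.imread("pics/side12.png").astype(float)),("now",a)):
  o=[]
  for r in (25,30,35,40,45,50,55,60,65,80,84,88,92,96,100):
    if nm=="line0" and r<80: continue
    w=np.degrees(4.5/r);an=np.linspace(40-w,40+w,61);v=prof(im,r,an,(1.8,-.5))
    bg=np.interp(an,[an[0],an[-1]],[v[:6].mean(),v[-6:].mean()]);wt=np.clip(bg-v-.35*(bg-v).max(),0,None)
    o.append((wt*an).sum()/wt.sum())
  print(nm,np.round(o,1),"thin mean",np.round(np.mean(o[:9]),2))
s=manip.get_state();print(s['position'],s['clock'],s['contact_force'],s['width'],abs(s['qd']).max())
z(a.astype(np.uint8),220,90,120,110,5,"pics/c13.png")
```

```text
line0 [39.9 40.1 40.3 40.3 40.4 40.4] thin mean 40.25
before [38.9 39.4 39.6 39.2 38.7 38.8 39.1 39.2 39.1 39.6 39.9 39.9 40.  40.1
 40.3] thin mean 39.09
now [39.3 39.5 39.5 39.3 39.6 39.4 39.2 39.4 39.6 39.7 39.9 40.  40.1 40.2
 40.3] thin mean 39.41
[0.57698174 0.02267008 0.28895523] 15.25 [-8.23159991  0.94154761 -3.88189629] 0.010187761348650891 0.0014854735585651238
```

View pics/c13.png

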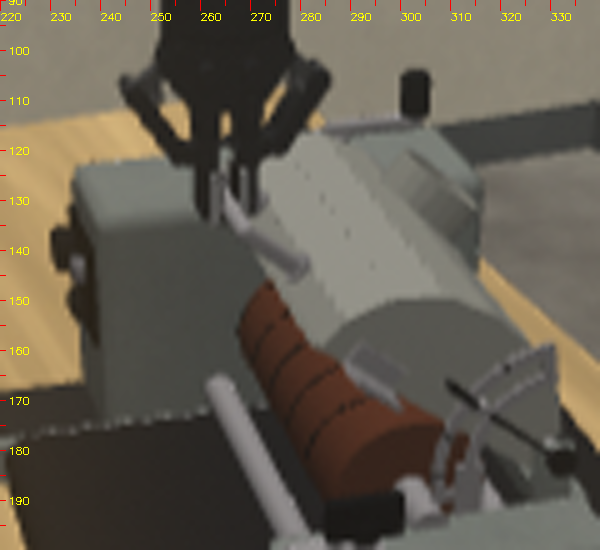

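Run:
```python
from rig import manip
print(manip.sign_off())
s=manip.get_state();print(s['clock'],s['position'],s['width'])
```

```text
the job is handed in; nothing more can be done
None
the job is handed in; nothing more can be done
```

I turned the latch onto its scribed line, then lifted the hood by its bow handle to about 40°. I handed the job in at about 15 s with the gripper still holding the handle.

- **Latch:** it went from about 0.33 rad to the scribed line. After I let go, a fit to the camera pictures put the tongue at about 174° in the world frame. The line lies at 173.5°, and the picture shows the tongue covering it. The side view alone fitted poorly, at 185.6°, so I relied on the top view.
- **Hood:** the grip is 50 N. The last opening reading, about 10 mm, fits the 12 mm bar, since the 10 mm wing read about 9.4 mm. The arm was still, and the last wrist force was about 9 N.
- **Hood angle:** the two final estimates disagree by about a degree. The pointer measures about 39.4° in the picture, where the 40-degree line itself measures 40.2°. The rise of the gripper gives about 40.5°. I stopped between the two; in the picture the pointer lies over the long line.
- **Other things:** I never moved near the strip roll, the clamp or the caliper. They looked unmoved in the last full picture, taken with the hood already up.

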